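Load and start the plate incubator

ROBOT

A 6-joint arm with a two-finger parallel gripper is mounted at the origin on the work surface. World frame = base frame: x ahead of the robot, y to its left, z up, the work surface at z = 0. Lengths are in m, angles in degrees, forces in N, time in s.
With the tool pointing down it reaches from about 0.375 to 0.9 m from the base axis. Payload 3.1 kg.
Tool frame: the origin (TCP) lies midway between the tips of the shut fingers; the grasp point (between the pads) lies 19 mm behind it; z points along the fingers, y is the line along which they close (so a half turn about z gives the same grasp; the last joint's range is limited). The gripper opens to 85 mm and grips with 20 to 120 N. Pads are 22 mm wide; open, the fingers measure 114 mm over their backs; the gripper's body (76 mm by 85 mm) begins 54 mm behind the grasp point. The pads swing forward as they close: fully open they stand 13 mm farther back than shut.
Start: joints at [-83.394, 30.224, 82.088, -0, 67.689, -10.227], TCP at [0.181, -0.598, 0.231] pointing down, gripper open.
Joint ranges: [-176.69, 176.69], [-43.24, 126.21], [12.49, 139.97], [-82, 262], [0, 151.66], [-163.58, 163.58]. Speed limits (degrees/s): [159.86, 159.86, 180, 180, 180, 180].

INTERFACE

Orientations are given as [roll, pitch, yaw] about the fixed x, y, z axes, in that order (R = Rz(yaw) Ry(pitch) Rx(roll)).
In Python, from bench import telemetry, grab_frame, get_calibration, r gives the robot as it stands.
- The arm moves only by the tool servo_tool, never from a script. Its argument "moves" is a list of rows, each an object of numbers: "dx", "dy", "dz": the shift along the world's x, y, z in mm; "rx", "ry", "rz": the turn, a rotation vector about the world's x, y, z in rad; "claw": the finger opening in mm, from 0 to 85.4. A call has 1 to 10 rows; each row shifts and turns the commanded pose from where the row before left it; what a row does not reach is not made up. A row lasts 1/12 s, in which the tool goes at most 41.7 mm and 7.16 degrees, less where a joint would pass 70% of its speed; a pose out of reach is approached as far as the arm can. A call is refused whole if a number of a shift passes 41.7 or a number of a turn 0.125, either way. A call with a gripper value outside its range is refused whole. The fingers move at their own pace and stop on an object; "squeeze" is the grip in N (left out, the last holds). Time passes only in rows, so rows that do not move let the fingers close. It gives the time, the measured TCP pose, the force, the opening and the grip force at its end, in the units of the state.
- telemetry.get_obs(): the state, without advancing time (a new reading comes with each control period).
- grab_frame(name): name is "scene" or "top" or "wrist"; returns (picture, depth): 384x512x3 uint8, red, green, blue; 384x512 float32, m along the optical axis (not along the pixel's ray), 0 where there is no reading.
- get_calibration(name): a dict with "fx", "fy", "cx", "cy" (pixels), "T" (4x4, takes a point from camera to world coordinates). Camera axes: x right, y down, z forward; pixel columns grow to the right and rows downward; lengths in m; the calibration is good to about 2 mm. A picture is of the moment at which its call begins: read the wrist's pose just before it. get_calibration takes no time and is no camera call; for the wrist camera it gives the pose at the moment of the call.
- r.job_done(): hands the job in; it is judged then, once.
The state is a dict: "time": time; "joint_pos": joint angles; "qvel": joint speeds; "tau": joint torques, N m; "position": TCP position; "orientation": TCP orientation; "contact_force": force on the tool from outside, world axes, zero at the start; "ft_torque": the same for the moment, N m; "grip_width": finger opening in m; "grip_force": force on a finger pad.
Only numpy, scipy, OpenCV 4.12 (cv2) and the standard library are available. Lean on these libraries where they do the work, as an engineer would, in place of code of your own. Each camera call takes 0.05 s, during which the arm holds its last target. There are 200 camera calls.

TASK

Set the plate incubator on the lab bench going, using fingertip pushes only: push its pulled-out plate tray fully home, then slide its door fully shut across the opening, and only then press the round start button on its top all the way down and let it come back up. Do not pick anything up: the bottles and other things on the bench and on the machine stay standing where they are.

Things in the scene. Friction and masses are not known exactly. Their poses are not given: they have to be found in the camera images.
- incubator: White low box fixed to the bench, 220 mm deep (x), 360 wide (y), 105 high, turned up to 0.22 rad. Origin: centre of its underside; x runs from its front (robot side, x = -110 mm) to its back, y to the left seen from the robot, z up. Tray opening in the front, middle at y = -100 mm; the top is set back 15 mm from the front. A door channel 14 mm high runs along its foot, out to x = -127 mm.
- tray (a joint): How far the tray is pulled out, m: 0 = fully home (a firm stop), 0.10 = fully out. It slides along the incubator's x axis, pushed home towards +x. Friction about 2.5 N plus 12 N per m/s; stays where it is left. A white well plate is clipped flat in the tray and rides with it.
- tray_front (a point): Centre of the outer (robot-side) face of the tray's upright aluminium front panel, which is 105 mm wide, 56 mm high and 8 mm thick; its lower edge is 28 mm and its upper edge 84 mm above the bench. Same axes as the incubator. Fully home this face lies 2 mm in front of the incubator's front face.
- door (a joint): How far the sliding door is open, m: 0 = fully shut (a firm stop), 0.19 = fully open; starts at 0.125 or more, clear of the tray. It slides along the incubator's y axis in front of the front face, shutting towards -y (to the right as the robot sees it). Friction about 2 N plus 10 N per m/s; stays where it is left.
- door_handle (a point): Centre of the upright black handle rib on the grey door, 55 mm above the bench. The rib stands out 30 mm from the door's face, is 12 mm thick along the incubator's y, and spans 20 to 86 mm above the bench; this point is 15 mm in front of the door's face. Incubator's axes. The door is 130 mm wide, its top edge 98 mm above the bench, its left edge 20 mm left of this point.
- start (a joint): Travel of the start button, m: 0 = up, 0.006 = fully down. A spring returns it; fully down takes about 5 N.
- start_top (a point): Centre of the top of the round start button (26 mm across, pale, 127 mm above the bench and 10 mm proud of its round grey housing, 42 mm across) on the left half of the incubator's top, 55 mm in front of and 115 mm to the left of its origin. Pressed straight down.
- amber_bottle: Loose amber bottle, 52 mm across, 120 mm high, standing on the rear right of the incubator's top. Origin: centre of its underside, z up. To be left alone.
- small_jar: Loose small white jar, 40 mm across, 65 mm high, standing on the bench in front of the incubator. Origin: centre of its underside. To be left alone.
- bottle_a: Loose clear bottle, 66 mm across, 140 mm high, beside the incubator. Origin: centre of its underside. To be left alone.
- bottle_b: Loose clear bottle, 56 mm across, 110 mm high, beside the incubator. Origin: centre of its underside. To be left alone.
- beaker: Loose glass beaker, 70 mm across, 90 mm high. Origin: centre of its underside. To be left alone.
- tube_rack: Loose tube rack, 60 x 130 mm, 30 mm high, tubes up to 69 mm above its underside. Origin: centre of its underside. To be left alone.
- tip_box: Loose grey pipette-tip box, 120 x 80 x 55 mm. Origin: centre of its underside. To be left alone.

How it is judged (in metres and radians):
On the way, in this order (a step that is already met when the one before it is completed fails the run):
1. the tray is pushed fully home (value of joint tray below 0.005 m), for 0.1 s.
2. the door is slid fully shut (value of joint door below 0.005 m), for 0.1 s.
3. the start button is pressed down (value of joint start above 0.0045 m), for 0.05 s.
At the end, for the whole second after the job is handed in: Tray within 6 mm of fully home, door within 6 mm of fully shut, start button back up (within 1.5 mm), every bystander at rest within 30 mm of where it stood (value of joint each of tray, door below 0.006 m and value of joint start below 0.0015 m and distance of each of amber_bottle, small_jar, bottle_a, bottle_b, beaker, tube_rack, tip_box from where it was at the start of the episode below 0.03 m and linear speed of each of amber_bottle, small_jar, bottle_a, bottle_b, beaker, tube_rack, tip_box below 0.03 m/s); the robot touches nothing.
It fails at once if the door is slid towards shut (less than 80 mm open) while the tray is still out (over 10 mm) (value of joint door below 0.08 m and value of joint tray above 0.01 m).
It fails at once if the start button is pressed (over 3 mm) while the door is not shut (over 10 mm open) or the tray not home (over 10 mm out) (value of joint start above 0.003 m and value of joint any of door, tray above 0.01 m).
It fails at once if a bystander is moved more than 30 mm, tipped or picked up (distance of any of amber_bottle, small_jar, bottle_a, bottle_b, beaker, tube_rack, tip_box from where it was at the start of the episode above 0.03 m or angle between any of amber_bottle, small_jar, bottle_a, bottle_b, beaker, tube_rack, tip_box's own z axis and vertical above 0.35 rad).
It also fails if it takes over 58 s, if anything falls off the work surface, if the arm or the gripper's body presses on something with over 40 N, if the wrist force passes 120 N, or if a joint passes its speed limit or range.

## Working session

There is one attempt and no reset: what is moved stays moved. The work goes in short steps, Python scripts to look and compute and a tool call to move; the robot and the scene stay as the last step left them, time stands still between calls to the robot, and variables do not carry over. Pictures are saved under pics/ and viewed, at most 10 in all, crops included, and the job is handed in when it is done.

Besides the shell and the picture viewer there is one more tool, called after ">>>" by a JSON object that holds its "method" and its "body". servo_tool: Moves the arm, as the interface text tells. Its arguments: {"type":"object","properties":{"moves":{"type":"array","items":{"type":"object","properties":{"dx":{"type":"number"},"dy":{"type":"number"},"dz":{"type":"number"},"rx":{"type":"number"},"ry":{"type":"number"},"rz":{"type":"number"},"claw":{"type":"number"}}}},"squeeze":{"type":"number"}},"required":["moves"]}

```bash
mkdir -p pics; cat > h.py <<'E'
import numpy as np, cv2
from bench import telemetry, grab_frame, get_calibration, r
def pts(name):
    im,d=grab_frame(name); c=get_calibration(name)
    v,u=np.mgrid[:384,:512]
    P=np.stack([(u-c['cx'])/c['fx']*d,(v-c['cy'])/c['fy']*d,d],-1)@c['T'][:3,:3].T+c['T'][:3,3]
    P[d==0]=np.nan
    return im,d,P
E
python3 - <<'E'
from h import *
for n in('scene','top'):
    im,d,P=pts(n); np.savez(f'pics/{n}.npz',im=im,P=P); cv2.imwrite(f'pics/{n}.png',cv2.resize(im[...,::-1],(800,600)))
    print(n,get_calibration(n)['T'].round(3).tolist(),get_calibration(n)['fx'])
o=telemetry.get_obs();print(o['time'],o['position'],o['orientation'],o['grip_width'])
E
```

```text
scene [[-0.874, 0.351, -0.335, 0.983], [0.486, 0.624, -0.612, 0.779], [-0.006, -0.698, -0.716, 1.026], [0.0, 0.0, 0.0, 1.0]] 437.6561865431838
top [[0.012, -0.999, 0.051, 0.507], [-1.0, -0.013, -0.016, 0.035], [0.017, -0.051, -0.999, 1.105], [0.0, 0.0, 0.0, 1.0]] 349.90656983584614
0.1 [ 0.18093638 -0.59755952  0.23042247] [-1.79888147e+02 -1.94469499e-02  1.68319066e+01] 0.08544569654438197
```

View pics/top.png

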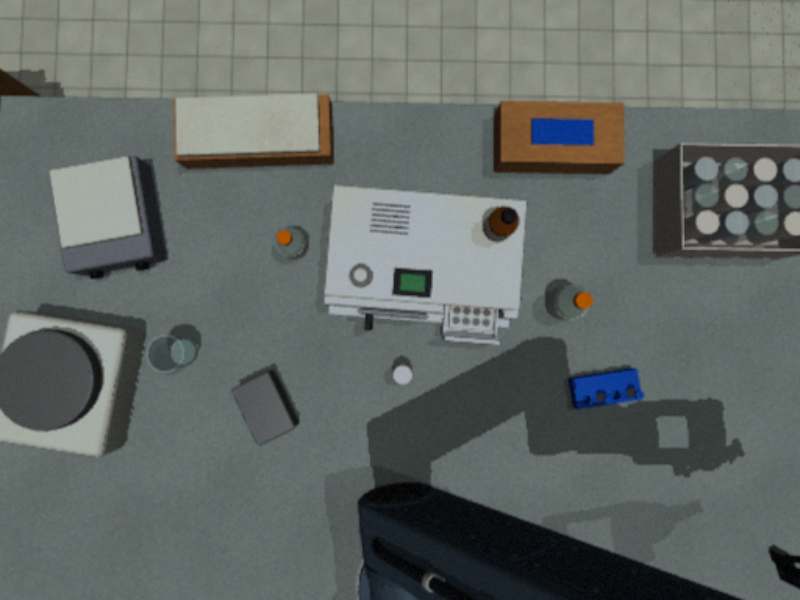

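View pics/scene.png

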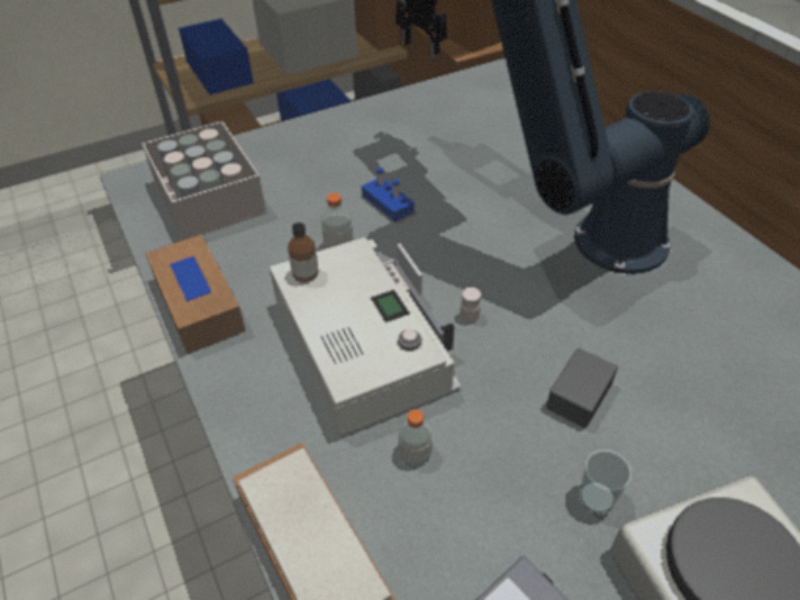

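The top view (800x600) shows the incubator top with corners near (332,186), (526,200), (519,312) and (326,303). The button is at (360,274), the black handle at (368,321), the tray front edge from (443,340) to (498,343), and the jar at (401,373). The scene view agrees, and the door is to the left, clear of the tray.

```bash
cat > m.py <<'E'
from h import *
z=np.load('pics/top.npz');im,P=z['im'],z['P']
X,Y,Z=P[...,0],P[...,1],P[...,2]
v,u=np.mgrid[:384,:512]
roi=(u>195)&(u<350)&(v>105)&(v<225)
top=roi&(abs(Z-.105)<.006)
n,l,s,_=cv2.connectedComponentsWithStats(top.astype(np.uint8));k=1+s[1:,4].argmax()
q=P[l==k][:,:2].astype(np.float32);print('topZ',np.median(Z[l==k]))
(c,sz,a)=cv2.minAreaRect(q);print('rect',c,sz,a)
a=a if abs(a)<45 else a-90 
th=np.radians(a); ex=np.array([np.cos(th),np.sin(th)]);ey=np.array([-ex[1],ex[0]])
# top spans local x -95..110 => centre +7.5mm
O=np.array(c)-.0075*ex;print('O',O,'yaw',th)
L=np.stack([(X-O[0])*ex[0]+(Y-O[1])*ex[1],(X-O[0])*ey[0]+(Y-O[1])*ey[1],Z],-1)
def show(nm,m):
    p=L[m];w=P[m];print(nm,m.sum(),'loc min',np.nanpercentile(p,3,0).round(4),'max',np.nanpercentile(p,97,0).round(4),'med',np.nanmedian(p,0).round(4),'world',np.nanmedian(w,0).round(4))
lx,ly=L[...,0],L[...,1]
show('button',roi&(Z>.121)&(ly>.07))
show('housing',roi&(Z>.111)&(ly>.07))
show('handle',roi&(Z>.06)&(im.max(-1)<70)&(lx<-.115))
show('trayfront',roi&(lx<-.13)&(abs(Z-.08)<.012)&(ly<0))
show('trayany',roi&(lx<-.115)&(Z>.03)&(ly<-.02))
show('door',roi&(lx<-.112)&(lx>-.13)&(Z>.085)&(ly>-.1))
b=(v<300)&(Z>.02)&(L[...,0]<-.15)&(u<420)&(u>140)
n,l,s,_=cv2.connectedComponentsWithStats(b.astype(np.uint8))
for i in range(1,n):
    if s[i,4]>40: show(f'obj{s[i]}',l==i)
b=(v<300)&(Z>.02)&(abs(lx)<.15)&(abs(ly)>.19)&(abs(ly)<.3)
n,l,s,_=cv2.connectedComponentsWithStats(b.astype(np.uint8))
for i in range(1,n):
    if s[i,4]>40: show(f'side{s[i]}',l==i)
def W(x,y): return (O+x*ex+y*ey).round(4)
print('start expect',W(-.055,.115),'trayhome',W(-.112,-.1))
E
python3 m.py
```

```text
topZ 0.10506603062892361
rect (0.6568827629089355, -0.019008725881576538) (0.3605809509754181, 0.20540829002857208) 86.26478576660156
O [ 0.64939869 -0.01852013] yaw -0.06519178664015868
button 64 loc min [-0.0664  0.1046  0.1212] max [-0.0441  0.1254  0.13  ] med [-0.055   0.1145  0.1263] world [0.6019 0.0987 0.1263]
housing 166 loc min [-0.0736  0.0971  0.1134] max [-0.0379  0.1335  0.1292] med [-0.0558  0.1143  0.1183] world [0.6016 0.0987 0.1183]
handle 47 loc min [-0.1521  0.0906  0.0706] max [-0.1231  0.1016  0.0961] med [-0.135   0.0958  0.0861] world [0.5212 0.0854 0.0861]
trayfront 102 loc min [-0.1608 -0.1463  0.079 ] max [-0.1533 -0.0499  0.0863] med [-0.1571 -0.0994  0.0834] world [ 0.486  -0.1075  0.0834]
trayany 515 loc min [-0.16   -0.1489  0.0306] max [-0.1162 -0.0495  0.0852] med [-0.1372 -0.0995  0.0456] world [ 0.506  -0.1093  0.0456]
door 134 loc min [-0.1261 -0.0078  0.0868] max [-0.1155  0.1128  0.1012] med [-0.1194  0.0553  0.0978] world [0.5334 0.0446 0.0978]
obj[283 214  37   7 141] 141 loc min [-0.1608 -0.1463  0.0301] max [-0.1504 -0.0483  0.0861] med [-0.1
[... 179 characters left out ...]
ld [0.4218 0.0226 0.0648]
obj[366 236  47  27 833] 833 loc min [-0.2674 -0.4355  0.0248] max [-0.1979 -0.3164  0.0694] med [-0.2311 -0.375   0.0302] world [ 0.3932 -0.3775  0.0302]
obj[ 148  238   43   48 1195] 1195 loc min [-0.3717  0.2307  0.0332] max [-0.2587  0.3316  0.0587] med [-0.3149  0.2802  0.055 ] world [0.3535 0.2817 0.055 ]
side[176 146  21  20 333] 333 loc min [-0.0226  0.2336  0.029 ] max [0.0256 0.2818 0.1121] med [-0.0018  0.2525  0.0776] world [0.6642 0.2338 0.0776]
side[351 183  29  22 499] 499 loc min [-0.1002 -0.2964  0.029 ] max [-0.0435 -0.2533  0.1417] med [-0.0734 -0.2714  0.0969] world [ 0.5584 -0.2845  0.0969]
start expect [0.602  0.0998] trayhome [ 0.5311 -0.111 ]
```

Every measurement agrees with the given sizes: tray about 49 mm out, door about 150 mm open, and the button where it should be. Next I shut the claw, align yaw to -3.7° and move over to stage in front of the tray.

>>> {"method": "servo_tool", "body": {"moves": [{"dx": 19, "dy": 35, "rz": -0.06, "claw": 0}, {"dx": 19, "dy": 35, "rz": -0.06}, {"dx": 19, "dy": 35, "rz": -0.06}, {"dx": 19, "dy": 35, "rz": -0.06}, {"dx": 19, "dy": 35, "rz": -0.06}, {"dx": 19, "dy": 35, "rz": -0.058}, {"dx": 19, "dy": 35}, {"dx": 19, "dy": 35}, {"dx": 19, "dy": 35}, {"dx": 19, "dy": 35}], "squeeze": 40}}

```text
schema error: expected keys dx, dy, dz, rx, ry, rz, claw
```

>>> {"method": "servo_tool", "body": {"moves": [{"dx": 19, "dy": 35}, {"dx": 19, "dy": 35}, {"dx": 18, "dy": 35}, {"dx": 18, "dy": 35}, {}, {}]}}

```text
schema error: expected keys dx, dy, dz, rx, ry, rz, claw
```

All seven keys are needed in each row.

>>> {"method": "servo_tool", "body": {"moves": [{"dx": 19, "dy": 35, "dz": 0, "rx": 0, "ry": 0, "rz": -0.06, "claw": 0}, {"dx": 19, "dy": 35, "dz": 0, "rx": 0, "ry": 0, "rz": -0.06, "claw": 0}, {"dx": 19, "dy": 35, "dz": 0, "rx": 0, "ry": 0, "rz": -0.06, "claw": 0}, {"dx": 19, "dy": 35, "dz": 0, "rx": 0, "ry": 0, "rz": -0.06, "claw": 0}, {"dx": 19, "dy": 35, "dz": 0, "rx": 0, "ry": 0, "rz": -0.06, "claw": 0}, {"dx": 19, "dy": 35, "dz": 0, "rx": 0, "ry": 0, "rz": -0.058, "claw": 0}, {"dx": 19, "dy": 35, "dz": 0, "rx": 0, "ry": 0, "rz": 0, "claw": 0}, {"dx": 19, "dy": 35, "dz": 0, "rx": 0, "ry": 0, "rz": 0, "claw": 0}, {"dx": 19, "dy": 35, "dz": 0, "rx": 0, "ry": 0, "rz": 0, "claw": 0}, {"dx": 19, "dy": 35, "dz": 0, "rx": 0, "ry": 0, "rz": 0, "claw": 0}], "squeeze": 40}}

```text
time: 0.93
position: [0.3713, -0.2462, 0.2312]
orientation: [-180.0, 0.0, -3.7]
contact_force: [1.0, -0.7, -0.2]
grip_width: 0.0002
grip_force: 0.0
```

>>> {"method": "servo_tool", "body": {"moves": [{"dx": 19, "dy": 35, "dz": 0, "rx": 0, "ry": 0, "rz": 0, "claw": 0}, {"dx": 19, "dy": 35, "dz": 0, "rx": 0, "ry": 0, "rz": 0, "claw": 0}, {"dx": 18, "dy": 35, "dz": 0, "rx": 0, "ry": 0, "rz": 0, "claw": 0}, {"dx": 18, "dy": 35, "dz": 0, "rx": 0, "ry": 0, "rz": 0, "claw": 0}, {"dx": 0, "dy": 0, "dz": 0, "rx": 0, "ry": 0, "rz": 0, "claw": 0}, {"dx": 0, "dy": 0, "dz": 0, "rx": 0, "ry": 0, "rz": 0, "claw": 0}]}}

```text
time: 1.43
position: [0.4453, -0.106, 0.2311]
orientation: [-180.0, 0.0, -3.4]
contact_force: [-0.7, -0.7, 0.1]
grip_width: -0.0003
grip_force: 0.0
```

>>> {"method": "servo_tool", "body": {"moves": [{"dx": 0, "dy": 0, "dz": -34, "rx": 0, "ry": 0, "rz": 0, "claw": 0}, {"dx": 0, "dy": 0, "dz": -34, "rx": 0, "ry": 0, "rz": 0, "claw": 0}, {"dx": 0, "dy": 0, "dz": -34, "rx": 0, "ry": 0, "rz": 0, "claw": 0}, {"dx": 0, "dy": 0, "dz": -34, "rx": 0, "ry": 0, "rz": 0, "claw": 0}, {"dx": 0, "dy": 0, "dz": -33, "rx": 0, "ry": 0, "rz": 0, "claw": 0}, {"dx": 0, "dy": 0, "dz": 0, "rx": 0, "ry": 0, "rz": 0, "claw": 0}, {"dx": 6, "dy": 0, "dz": 0, "rx": 0, "ry": 0, "rz": 0, "claw": 0}, {"dx": 6, "dy": -1, "dz": 0, "rx": 0, "ry": 0, "rz": 0, "claw": 0}, {"dx": 6, "dy": 0, "dz": 0, "rx": 0, "ry": 0, "rz": 0, "claw": 0}, {"dx": 6, "dy": -1, "dz": 0, "rx": 0, "ry": 0, "rz": 0, "claw": 0}]}}

```text
time: 2.27
position: [0.4714, -0.1113, 0.0648]
orientation: [179.9, -0.3, -3.7]
contact_force: [-0.3, -0.4, -0.1]
grip_width: 0.0003
grip_force: 0.0
```

>>> {"method": "servo_tool", "body": {"moves": [{"dx": 6, "dy": 0, "dz": 0, "rx": 0, "ry": 0, "rz": 0, "claw": 0}, {"dx": 6, "dy": -1, "dz": 0, "rx": 0, "ry": 0, "rz": 0, "claw": 0}, {"dx": 6, "dy": 0, "dz": 0, "rx": 0, "ry": 0, "rz": 0, "claw": 0}, {"dx": 6, "dy": -1, "dz": 0, "rx": 0, "ry": 0, "rz": 0, "claw": 0}, {"dx": 6, "dy": 0, "dz": 0, "rx": 0, "ry": 0, "rz": 0, "claw": 0}, {"dx": 0, "dy": 0, "dz": 0, "rx": 0, "ry": 0, "rz": 0, "claw": 0}]}}

```text
time: 2.77
position: [0.501, -0.1125, 0.0624]
orientation: [180.0, -0.2, -3.7]
contact_force: [0.3, 1.2, 0.2]
grip_width: -0.0001
grip_force: 0.0
```

>>> {"method": "servo_tool", "body": {"moves": [{"dx": 4, "dy": -1, "dz": 0, "rx": 0, "ry": 0, "rz": 0, "claw": 0}, {"dx": 4, "dy": 0, "dz": 0, "rx": 0, "ry": 0, "rz": 0, "claw": 0}, {"dx": 4, "dy": 0, "dz": 0, "rx": 0, "ry": 0, "rz": 0, "claw": 0}, {"dx": 3, "dy": 0, "dz": 0, "rx": 0, "ry": 0, "rz": 0, "claw": 0}, {"dx": 3, "dy": 0, "dz": 0, "rx": 0, "ry": 0, "rz": 0, "claw": 0}]}}

```text
time: 3.18
position: [0.5173, -0.1135, 0.0621]
orientation: [180.0, 0.0, -3.7]
contact_force: [-3.2, -2.1, 0.0]
grip_width: -0.0
grip_force: 1.5
```

>>> {"method": "servo_tool", "body": {"moves": [{"dx": 2, "dy": 0, "dz": 0, "rx": 0, "ry": 0, "rz": 0, "claw": 0}, {"dx": 2, "dy": 0, "dz": 0, "rx": 0, "ry": 0, "rz": 0, "claw": 0}]}}

```text
time: 3.35
position: [0.5213, -0.1134, 0.0622]
orientation: [180.0, 0.0, -3.7]
contact_force: [-2.5, -1.0, -1.2]
grip_width: 0.0001
grip_force: 1.4
```

>>> {"method": "servo_tool", "body": {"moves": [{"dx": 2, "dy": 0, "dz": 0, "rx": 0, "ry": 0, "rz": 0, "claw": 0}, {"dx": 2, "dy": 0, "dz": 0, "rx": 0, "ry": 0, "rz": 0, "claw": 0}]}}

```text
time: 3.52
position: [0.5214, -0.1128, 0.062]
orientation: [-179.9, 0.5, -3.6]
contact_force: [-12.6, -5.8, 5.5]
grip_width: -0.0
grip_force: 6.3
```

>>> {"method": "servo_tool", "body": {"moves": [{"dx": 1, "dy": 0, "dz": 0, "rx": 0, "ry": 0, "rz": 0, "claw": 0}, {"dx": 0, "dy": 0, "dz": 0, "rx": 0, "ry": 0, "rz": 0, "claw": 0}]}}

```text
time: 3.68
position: [0.5214, -0.1127, 0.062]
orientation: [-179.9, 0.6, -3.6]
contact_force: [-11.2, -5.0, 5.2]
grip_width: 0.0001
grip_force: 5.7
```

>>> {"method": "servo_tool", "body": {"moves": [{"dx": -12, "dy": 0, "dz": 0, "rx": 0, "ry": 0, "rz": 0, "claw": 0}, {"dx": -24, "dy": 0, "dz": 0, "rx": 0, "ry": 0, "rz": 0, "claw": 0}, {"dx": 0, "dy": 0, "dz": 36, "rx": 0, "ry": 0, "rz": 0, "claw": 0}, {"dx": 0, "dy": 0, "dz": 36, "rx": 0, "ry": 0, "rz": 0, "claw": 0}, {"dx": 0, "dy": 0, "dz": 36, "rx": 0, "ry": 0, "rz": 0, "claw": 0}, {"dx": 0, "dy": 0, "dz": 36, "rx": 0, "ry": 0, "rz": 0, "claw": 0}, {"dx": 4, "dy": 40, "dz": 0, "rx": 0, "ry": 0, "rz": 0, "claw": 0}, {"dx": 4, "dy": 40, "dz": 0, "rx": 0, "ry": 0, "rz": 0, "claw": 0}, {"dx": 4, "dy": 40, "dz": 0, "rx": 0, "ry": 0, "rz": 0, "claw": 0}, {"dx": 4, "dy": 40, "dz": 0, "rx": 0, "ry": 0, "rz": 0, "claw": 0}]}}

```text
time: 4.52
position: [0.5076, 0.0485, 0.2074]
orientation: [-179.9, -0.3, -3.8]
contact_force: [0.9, -0.2, -0.3]
grip_width: 0.0003
grip_force: 0.0
```

>>> {"method": "servo_tool", "body": {"moves": [{"dx": 4, "dy": 40, "dz": 0, "rx": 0, "ry": 0, "rz": 0, "claw": 0}, {"dx": 4, "dy": 40, "dz": 0, "rx": 0, "ry": 0, "rz": 0, "claw": 0}, {"dx": 0, "dy": 0, "dz": 0, "rx": 0, "ry": 0, "rz": 0, "claw": 0}, {"dx": 0, "dy": 0, "dz": 0, "rx": 0, "ry": 0, "rz": 0, "claw": 0}]}}

```text
time: 4.85
position: [0.5149, 0.1295, 0.2068]
orientation: [-179.9, -0.2, -3.4]
contact_force: [0.0, -0.7, -0.4]
grip_width: 0.0001
grip_force: 0.0
```

```bash
python3 - <<'E'
from h import *
im,d,P=pts('top');cv2.imwrite('pics/top2.png',cv2.resize(im[90:260,180:390,::-1],(800,648))[:600])
O=np.array([.6494,-.0185]);th=-.0652;ex=np.array([np.cos(th),np.sin(th)]);ey=np.array([-ex[1],ex[0]])
D=P[...,:2]-O;lx,ly,Z=D@ex,D@ey,P[...,2]
m=(lx<-.105)&(lx>-.2)&(abs(Z-.083)<.008)&(ly<-.03)&(ly>-.17)
print(m.sum(),np.percentile(lx[m],[3,50,97]),np.percentile(ly[m],[3,97]))
m=(lx<-.115)&(lx>-.2)&(Z>.06)&(Z<.1)&(im.max(-1)<70)&(ly>-.03)&(ly<.2)
print(m.sum(),np.percentile(ly[m],[3,50,97]) if m.any() else 0)
E
```

```text
99 [-0.11184201 -0.10846341 -0.1052958 ] [-0.15931559 -0.0342726 ]
14 [0.08993156 0.09436919 0.09898005]
```

The tray face is at -0.112, which is home. Now I descend left of the handle and start pushing it.

>>> {"method": "servo_tool", "body": {"moves": [{"dx": 0, "dy": 2, "dz": -36, "rx": 0, "ry": 0, "rz": 0, "claw": 0}, {"dx": 0, "dy": 0, "dz": -36, "rx": 0, "ry": 0, "rz": 0, "claw": 0}, {"dx": 0, "dy": 0, "dz": -35, "rx": 0, "ry": 0, "rz": 0, "claw": 0}, {"dx": 0, "dy": 0, "dz": -35, "rx": 0, "ry": 0, "rz": 0, "claw": 0}, {"dx": 0, "dy": 0, "dz": 0, "rx": 0, "ry": 0, "rz": 0, "claw": 0}, {"dx": 0, "dy": 0, "dz": 0, "rx": 0, "ry": 0, "rz": 0, "claw": 0}]}}

```text
time: 5.4
position: [0.5131, 0.1273, 0.0629]
orientation: [180.0, 0.3, -3.8]
contact_force: [0.3, -0.2, -0.0]
grip_width: 0.0
grip_force: 0.0
```

>>> {"method": "servo_tool", "body": {"moves": [{"dx": -1, "dy": -8, "dz": 0, "rx": 0, "ry": 0, "rz": 0, "claw": 0}, {"dx": 0, "dy": -8, "dz": 0, "rx": 0, "ry": 0, "rz": 0, "claw": 0}, {"dx": -1, "dy": -8, "dz": 0, "rx": 0, "ry": 0, "rz": 0, "claw": 0}, {"dx": 0, "dy": -8, "dz": 0, "rx": 0, "ry": 0, "rz": 0, "claw": 0}, {"dx": -1, "dy": -8, "dz": 0, "rx": 0, "ry": 0, "rz": 0, "claw": 0}, {"dx": 0, "dy": -8, "dz": 0, "rx": 0, "ry": 0, "rz": 0, "claw": 0}, {"dx": -1, "dy": -8, "dz": 0, "rx": 0, "ry": 0, "rz": 0, "claw": 0}, {"dx": 0, "dy": -8, "dz": 0, "rx": 0, "ry": 0, "rz": 0, "claw": 0}]}}

```text
time: 6.07
position: [0.51, 0.0641, 0.0647]
orientation: [-180.0, -0.0, -3.7]
contact_force: [-0.2, 1.6, 2.0]
grip_width: 0.0001
grip_force: 1.5
```

>>> {"method": "servo_tool", "body": {"moves": [{"dx": -1, "dy": -9, "dz": 0, "rx": 0, "ry": 0, "rz": 0, "claw": 0}, {"dx": 0, "dy": -9, "dz": 0, "rx": 0, "ry": 0, "rz": 0, "claw": 0}, {"dx": -1, "dy": -9, "dz": 0, "rx": 0, "ry": 0, "rz": 0, "claw": 0}, {"dx": 0, "dy": -9, "dz": 0, "rx": 0, "ry": 0, "rz": 0, "claw": 0}, {"dx": -1, "dy": -9, "dz": 0, "rx": 0, "ry": 0, "rz": 0, "claw": 0}, {"dx": -1, "dy": -9, "dz": 0, "rx": 0, "ry": 0, "rz": 0, "claw": 0}, {"dx": 0, "dy": -9, "dz": 0, "rx": 0, "ry": 0, "rz": 0, "claw": 0}, {"dx": -1, "dy": -9, "dz": 0, "rx": 0, "ry": 0, "rz": 0, "claw": 0}, {"dx": 0, "dy": -9, "dz": 0, "rx": 0, "ry": 0, "rz": 0, "claw": 0}, {"dx": -1, "dy": -9, "dz": 0, "rx": 0, "ry": 0, "rz": 0, "claw": 0}]}}

```text
time: 6.9
position: [0.5037, -0.026, 0.0642]
orientation: [-180.0, 0.0, -3.7]
contact_force: [2.3, 3.2, 0.8]
grip_width: 0.0003
grip_force: 1.5
```

>>> {"method": "servo_tool", "body": {"moves": [{"dx": 0, "dy": -4, "dz": 0, "rx": 0, "ry": 0, "rz": 0, "claw": 0}, {"dx": -1, "dy": -4, "dz": 0, "rx": 0, "ry": 0, "rz": 0, "claw": 0}, {"dx": 0, "dy": -3, "dz": 0, "rx": 0, "ry": 0, "rz": 0, "claw": 0}, {"dx": 0, "dy": -3, "dz": 0, "rx": 0, "ry": 0, "rz": 0, "claw": 0}]}}

```text
time: 7.23
position: [0.5027, -0.0394, 0.0642]
orientation: [-180.0, 0.0, -3.7]
contact_force: [-0.0, 2.1, -0.2]
grip_width: -0.0001
grip_force: 1.2
```

>>> {"method": "servo_tool", "body": {"moves": [{"dx": 0, "dy": -2, "dz": 0, "rx": 0, "ry": 0, "rz": 0, "claw": 0}, {"dx": 0, "dy": -2, "dz": 0, "rx": 0, "ry": 0, "rz": 0, "claw": 0}, {"dx": 0, "dy": -2, "dz": 0, "rx": 0, "ry": 0, "rz": 0, "claw": 0}]}}

```text
time: 7.48
position: [0.5025, -0.0429, 0.0642]
orientation: [-179.8, 0.1, -3.8]
contact_force: [3.6, 20.0, 1.4]
grip_width: 0.0002
grip_force: 9.7
```

>>> {"method": "servo_tool", "body": {"moves": [{"dx": 0, "dy": -2, "dz": 0, "rx": 0, "ry": 0, "rz": 0, "claw": 0}, {"dx": 0, "dy": -1, "dz": 0, "rx": 0, "ry": 0, "rz": 0, "claw": 0}]}}

```text
time: 7.65
position: [0.5025, -0.043, 0.0643]
orientation: [-179.5, 0.1, -3.9]
contact_force: [6.8, 27.1, 1.8]
grip_width: 0.0002
grip_force: 13.8
```

The door is at its stop: y is -0.043, as predicted, with a firm force. I'll back off, lift and go over the button, checking the door on the way.

>>> {"method": "servo_tool", "body": {"moves": [{"dx": 0, "dy": 10, "dz": 0, "rx": 0, "ry": 0, "rz": 0, "claw": 0}, {"dx": -2, "dy": 15, "dz": 0, "rx": 0, "ry": 0, "rz": 0, "claw": 0}, {"dx": 0, "dy": 0, "dz": 36, "rx": 0, "ry": 0, "rz": 0, "claw": 0}, {"dx": 0, "dy": 0, "dz": 36, "rx": 0, "ry": 0, "rz": 0, "claw": 0}, {"dx": 0, "dy": 0, "dz": 36, "rx": 0, "ry": 0, "rz": 0, "claw": 0}, {"dx": 25, "dy": 30, "dz": 0, "rx": 0, "ry": 0, "rz": 0, "claw": 0}, {"dx": 25, "dy": 30, "dz": 0, "rx": 0, "ry": 0, "rz": 0, "claw": 0}, {"dx": 25, "dy": 30, "dz": 0, "rx": 0, "ry": 0, "rz": 0, "claw": 0}, {"dx": 25, "dy": 30, "dz": 0, "rx": 0, "ry": 0, "rz": 0, "claw": 0}, {"dx": 0, "dy": 0, "dz": 0, "rx": 0, "ry": 0, "rz": 0, "claw": 0}]}}

```text
time: 8.48
position: [0.606, 0.1013, 0.1731]
orientation: [-179.9, -0.4, -3.4]
contact_force: [0.6, -0.1, 0.3]
grip_width: -0.0004
grip_force: 0.0
```

```bash
python3 - <<'E'
from h import *
im,d,P=pts('top');cv2.imwrite('pics/top3.png',cv2.resize(im[90:247,180:390,::-1],(800,598)))
O=np.array([.6494,-.0185]);th=-.0652;ex=np.array([np.cos(th),np.sin(th)]);ey=np.array([-ex[1],ex[0]])
D=P[...,:2]-O;lx,ly,Z=D@ex,D@ey,P[...,2]
m=(lx<-.128)&(lx>-.16)&(Z>.06)&(Z<.1)&(abs(ly)<.2)
print(m.sum(),np.percentile(ly[m],[3,50,97]),'expect -.055')
print(telemetry.get_obs()['position'])
E
```

```text
44 [-0.06033779 -0.05398767 -0.04877427] expect -.055
[0.60316871 0.09908161 0.17241578]
```

View pics/top3.png

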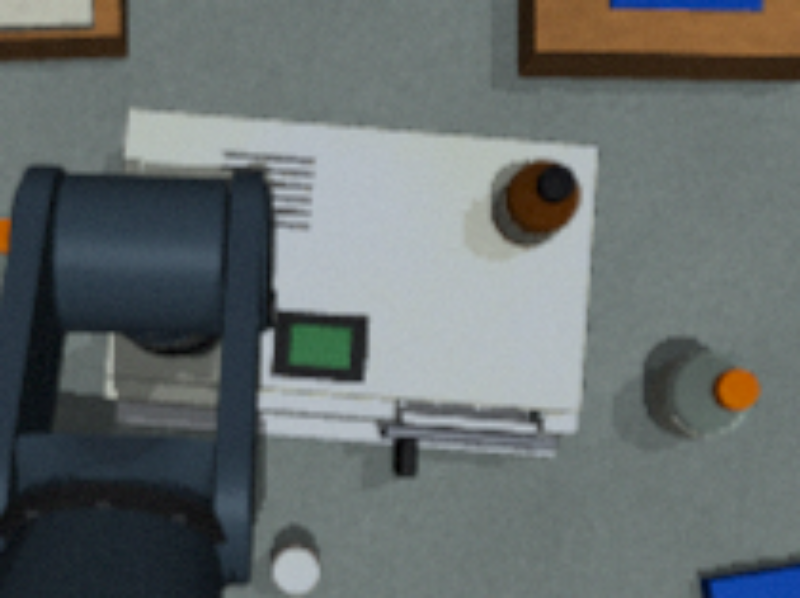

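The picture shows the door across the opening with its handle at (405,457), local y -0.054, so it is shut. The tray is in, and the bottle and jar are untouched. Now I press the button.

>>> {"method": "servo_tool", "body": {"moves": [{"dx": -1, "dy": 0, "dz": -20, "rx": 0, "ry": 0, "rz": 0, "claw": 0}, {"dx": 0, "dy": 0, "dz": -20, "rx": 0, "ry": 0, "rz": 0, "claw": 0}, {"dx": 0, "dy": 0, "dz": 0, "rx": 0, "ry": 0, "rz": 0, "claw": 0}, {"dx": 0, "dy": 0, "dz": -3, "rx": 0, "ry": 0, "rz": 0, "claw": 0}, {"dx": 0, "dy": 0, "dz": -3, "rx": 0, "ry": 0, "rz": 0, "claw": 0}, {"dx": 0, "dy": 0, "dz": -2, "rx": 0, "ry": 0, "rz": 0, "claw": 0}, {"dx": 0, "dy": 0, "dz": -2, "rx": 0, "ry": 0, "rz": 0, "claw": 0}]}}

```text
time: 9.12
position: [0.6002, 0.0961, 0.1234]
orientation: [179.9, -0.0, -3.7]
contact_force: [-1.9, -1.5, 4.4]
grip_width: -0.0001
grip_force: 1.8
```

>>> {"method": "servo_tool", "body": {"moves": [{"dx": 0, "dy": 0, "dz": -1, "rx": 0, "ry": 0, "rz": 0, "claw": 0}, {"dx": 0, "dy": 0, "dz": 0, "rx": 0, "ry": 0, "rz": 0, "claw": 0}]}}

```text
time: 9.28
position: [0.6002, 0.0962, 0.122]
orientation: [179.9, -0.0, -3.7]
contact_force: [-2.1, -2.5, 4.6]
grip_width: 0.0001
grip_force: 2.1
```

>>> {"method": "servo_tool", "body": {"moves": [{"dx": 0, "dy": 0, "dz": -1, "rx": 0, "ry": 0, "rz": 0, "claw": 0}, {"dx": 0, "dy": 0, "dz": -1, "rx": 0, "ry": 0, "rz": 0, "claw": 0}, {"dx": 0, "dy": 0, "dz": -1, "rx": 0, "ry": 0, "rz": 0, "claw": 0}, {"dx": 0, "dy": 0, "dz": 0, "rx": 0, "ry": 0, "rz": 0, "claw": 0}, {"dx": 0, "dy": 0, "dz": 0, "rx": 0, "ry": 0, "rz": 0, "claw": 0}]}}

```text
time: 9.7
position: [0.6005, 0.0964, 0.1209]
orientation: [179.9, -0.1, -3.6]
contact_force: [-4.7, -3.3, 14.7]
grip_width: -0.0002
grip_force: 7.8
```

The button is at its end stop: z is 0.121 and the force has risen to 15 N. Next I release it, lift clear and move off the view to check.

>>> {"method": "servo_tool", "body": {"moves": [{"dx": 0, "dy": 0, "dz": 10, "rx": 0, "ry": 0, "rz": 0, "claw": 0}, {"dx": 0, "dy": 0, "dz": 36, "rx": 0, "ry": 0, "rz": 0, "claw": 0}, {"dx": 0, "dy": 0, "dz": 36, "rx": 0, "ry": 0, "rz": 0, "claw": 0}, {"dx": -40, "dy": 0, "dz": 0, "rx": 0, "ry": 0, "rz": 0, "claw": 0}, {"dx": -40, "dy": 0, "dz": 0, "rx": 0, "ry": 0, "rz": 0, "claw": 0}, {"dx": -40, "dy": 0, "dz": 0, "rx": 0, "ry": 0, "rz": 0, "claw": 0}, {"dx": 0, "dy": 0, "dz": 0, "rx": 0, "ry": 0, "rz": 0, "claw": 0}, {"dx": 0, "dy": 0, "dz": 0, "rx": 0, "ry": 0, "rz": 0, "claw": 0}]}}

```text
time: 10.37
position: [0.4765, 0.0977, 0.1999]
orientation: [-179.9, 0.2, -3.7]
contact_force: [1.2, 0.1, 1.0]
grip_width: -0.0002
grip_force: 0.0
```

```bash
python3 - <<'E'
from h import *
im,d,P=pts('top');cv2.imwrite('pics/top4.png',cv2.resize(im[...,::-1],(800,600)))
O=np.array([.6494,-.0185]);th=-.0652;ex=np.array([np.cos(th),np.sin(th)]);ey=np.array([-ex[1],ex[0]])
D=P[...,:2]-O;lx,ly,Z=D@ex,D@ey,P[...,2]
m=(lx<-.128)&(lx>-.16)&(Z>.06)&(Z<.1)&(ly<0)&(ly>-.2)
print('handle',m.sum(),np.percentile(ly[m],[3,50,97]))
for n in('scene',):
    im,d,P=pts(n);D=P[...,:2]-O;m=np.hypot(D@ex+.055,D@ey-.115)<.009;print('button z',n,m.sum(),np.median(P[m][:,2]))
    z=np.load('pics/scene.npz')['P'];D=z[...,:2]-O;m=np.hypot(D@ex+.055,D@ey-.115)<.009;print('before',m.sum(),np.median(z[m][:,2]))
E
```

```text
handle 44 [-0.06031311 -0.05382546 -0.04868947]
button z scene 27 0.12803484673650933
before 31 0.12813002535261697
```

View pics/top4.png

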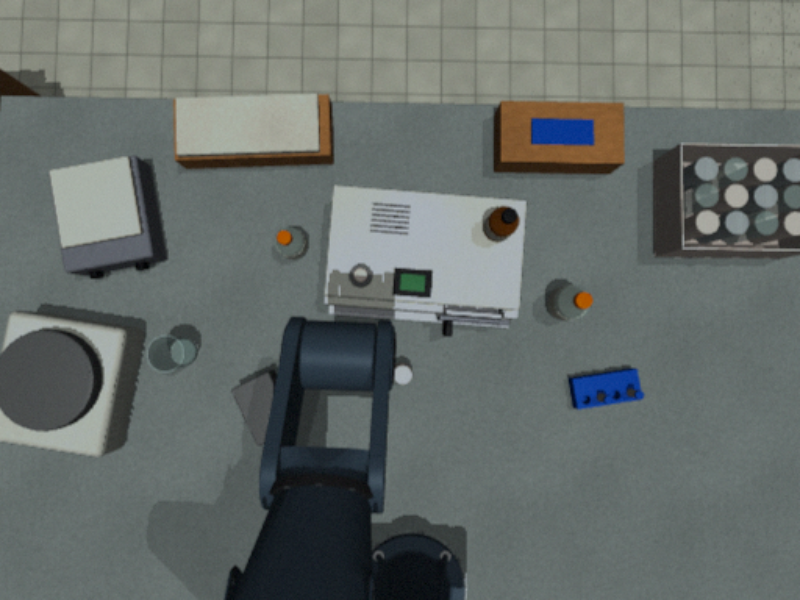

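The button at (360,274) is back up, the door handle at (447,327) is in the shut position, and all bystanders are where they were. The arm is clear, so I'm handing in.

```bash
python3 -c "
from bench import r
print(r.job_done())"
```

```text
the job is handed in; nothing more can be done
None
```

The tray is fully home, the door is shut and the start button was pressed to its stop and came back up; the bystanders look unmoved in the final picture, and the job is handed in, though no verdict was returned.

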